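# Touch-check the part pins on the screwdriving turntable

### The arm

A 6-joint arm with a two-finger parallel gripper is mounted at the origin on the work surface. World frame = base frame: x ahead of the robot, y to its left, z up, the work surface at z = 0. Lengths are in m, angles in rad, forces in N, time in s.
With the tool pointing down it reaches from about 0.325 to 0.775 m from the base axis. Payload 5.5 kg.
Tool frame: the origin (TCP) lies midway between the tips of the shut fingers; the grasp point (between the pads) lies 19 mm behind it; z points along the fingers, y is the line along which they close (so a half turn about z gives the same grasp; the last joint's range is limited). The gripper opens to 88 mm and grips with 3 to 60 N. Pads are 20 mm wide; open, the fingers measure 115 mm over their backs; the gripper's body (75 mm by 178 mm) begins 61 mm behind the grasp point.
Start: joints at [1.187, 0.091, 1.231, -0, 1.82, -0.057], TCP at [0.193, 0.568, 0.223] pointing down, gripper open.
Joint ranges: [-2.87, 2.87], [-0.86, 2.18], [0.17, 2.46], [-1.51, 4.65], [0.06, 2.69], [-2.65, 2.65]. Speed limits (rad/s): [2.57, 2.57, 3.01, 3.14, 3.14, 3.14].

### API

Orientations are given as a rotation vector (axis times angle).
In Python, from cell import * gives the robot as it stands. The module is installed in compiled form; this text tells all that it offers.
- The arm moves only by the shell command python3 -m handwheel 'ROWS' [OPENING] [FORCE]. ROWS is JSON, a list of rows, each a list of 4 numbers: the shift along the tool's x, y, z in m, then the turn about the tool's z in rad. In form: [[dx, dy, dz, twist], ...]. A call has 1 to 10 rows; each row shifts and turns the commanded pose from where the row before left it, along the tool's axes as they then stand; what a row does not reach is not made up. A row lasts 1/8 s, in which the tool goes at most 62.5 mm and 10.7 degrees, less where a joint would pass 70% of its speed; a pose out of reach is approached as far as the arm can. A call is refused whole if a number of a shift passes 0.0625 or a number of a turn 0.188, either way. A call with a gripper value outside its range is refused whole. OPENING is the finger opening in m, from 0 to 0.0878, set as the call begins (- or left out, the last holds). The fingers move at their own pace and stop on an object; FORCE is the grip in N (left out, the last holds). Time passes only in rows, so rows that do not move let the fingers close. It gives the time, the measured TCP pose, the force, the opening and the grip force at its end, in the units of the state.
- get_obs(): the state, without advancing time (a new reading comes with each control period).
- grab_frame(name): name is "side" or "top" or "wrist"; returns the picture (480x640x3 uint8, red, green, blue); there is no depth.
- calibration(name): a dict with "camera_matrix" (3x3 intrinsics, pixels), "cam_to_world" (4x4, takes a point from camera to world coordinates); the wrist camera has in their place "mount" (4x4, takes a point from camera to tool coordinates, whose origin is the TCP and whose axes are the flange's). Camera axes: x right, y up, looking along -z (the intrinsics and any distortion apply to the point x, -y, -z); pixel columns grow to the right and rows downward; lengths in m; the calibration is good to about 2 mm. A picture is of the moment at which its call begins: read the wrist's pose just before it. calibration takes no time and is no camera call.
- finish_job(): hands the job in; it is judged then, once.
Trained networks look in the newest picture that a camera, given by its name, has taken for a name from the list of things; names that differ only in an ending like _2 or _b are one class to them, and where a whole thing is asked for, a point or a joint stands for the part that bears it (a point fixed in the world has none). Each returns a list of dicts, best first, with "p" (0 to 1); they miss things now and then, are a little off and sometimes report something else, mostly with a low value. They report only what shows in the picture. A call takes as long as a camera call. They do not tell look-alikes from the thing itself.
- search_frame(query, camera): "extent" ([centre column, centre row, width, height] in pixels, round what is visible of it).
- outline_of(query, camera): "pixels" (480x640 bool, what is visible of it) and "extent" ([centre column, centre row, width, height] in pixels, round what is visible of it).
The state is a dict: "t": time; "joint_positions": joint angles; "qvel": joint speeds; "joint_efforts": joint torques, N m; "eef_pos": TCP position; "eef_rot": TCP orientation; "force": force on the tool from outside, world axes, zero at the start; "ft_torque": the same for the moment, N m; "grip_width": opening from 0.0 (shut) to 1.0 (fully open); "gripper_force": force on a finger pad.
Only numpy, scipy, OpenCV 4.12 (cv2) and the standard library are available. Lean on these libraries where they do the work, as an engineer would, in place of code of your own. Each camera call takes 0.05 s, during which the arm holds its last target. There are 200 camera calls.

### The job

Check the part-sensing pins on the blue turntable: with a fingertip, lightly push down the pin of the round nest, then that of the square nest, then that of the long rectangular nest, each at least half way down, where it stays by itself. Leave the pin of the cross-shaped nest up. Only touch the pins: do not grasp, lift or shove any nest, and leave everything else where it is.

Things in the scene. Friction and masses are not known exactly. Their poses are not given: they have to be found in the camera images.
- turntable: fixed round blue turntable plate, 540 mm across, standing on the steel table top; origin at its centre underneath, its flat top 20 mm above the origin
- round_nest: loose plain aluminium part nest, outline seen from above: round disc, 66 mm across; 30 mm high, about 0.6 kg, standing on the turntable; origin at the centre of its underside, z up. Graspable, but only to be touched
- round_pin_top (a point): centre of the flat top of the round nest's pin: an upright steel pin 20 mm across in the middle of the nest, raised 14 mm above the nest's top (44 mm above the nest's underside); the point moves down with the pin
- round_pin (a joint): how far the round nest's pin is pushed down, m: 0 up (as at the start), 0.010 at its bottom stop. It has no spring: about 3 N of friction resists it (a little more when pushed fast) and it stays where it is left
- square_nest: loose plain aluminium part nest, outline seen from above: square, 60 x 60 mm; 30 mm high, about 0.6 kg, standing on the turntable; origin at the centre of its underside, z up. Graspable, but only to be touched
- square_pin_top (a point): centre of the flat top of the square nest's pin: an upright steel pin 20 mm across in the middle of the nest, raised 14 mm above the nest's top (44 mm above the nest's underside); the point moves down with the pin
- square_pin (a joint): how far the square nest's pin is pushed down, m: 0 up (as at the start), 0.010 at its bottom stop. It has no spring: about 3 N of friction resists it (a little more when pushed fast) and it stays where it is left
- long_nest: loose plain aluminium part nest, outline seen from above: long rectangle, 100 mm along its x by 42 mm; 30 mm high, about 0.6 kg, standing on the turntable; origin at the centre of its underside, z up. Graspable, but only to be touched
- long_pin_top (a point): centre of the flat top of the long nest's pin: an upright steel pin 20 mm across in the middle of the nest, raised 14 mm above the nest's top (44 mm above the nest's underside); the point moves down with the pin
- long_pin (a joint): how far the long nest's pin is pushed down, m: 0 up (as at the start), 0.010 at its bottom stop. It has no spring: about 3 N of friction resists it (a little more when pushed fast) and it stays where it is left
- cross_nest: loose plain aluminium part nest, outline seen from above: plus-shaped cross, two 90 x 32 mm bars crossing; 30 mm high, about 0.6 kg, standing on the turntable; origin at the centre of its underside, z up. Graspable, but only to be touched
- cross_pin_top (a point): centre of the flat top of the cross nest's pin: an upright steel pin 20 mm across in the middle of the nest, raised 14 mm above the nest's top (44 mm above the nest's underside); the point moves down with the pin
- cross_pin (a joint): how far the cross nest's pin is pushed down, m: 0 up (as at the start), 0.010 at its bottom stop. It has no spring: about 3 N of friction resists it (a little more when pushed fast) and it stays where it is left
- screwdriver: bystander: screwdriver with black handle, 170 mm long, lying on the turntable between the nests
- screw_can: bystander: white can, 48 mm across, 65 mm high, upright on the turntable near its far rim; origin under its centre
- bush: bystander: brass ring, 40 mm across, 22 mm high, on the turntable on the side towards the robot; origin under its centre
- oil_bottle: bystander: bottle 50 mm across, 130 mm high, upright on the table to the robot's right; origin under its centre
- blue_bin: bystander: open blue plastic bin 200 x 130 x 80 mm on the table to the right; origin under its centre
- cup: bystander: steel cup, 76 mm across, 85 mm high, on the table to the left; origin under its centre
- cover: bystander: grey plastic cover plate, 80 x 60 x 20 mm, lying on the table to the left; origin under its centre
Mind the look-alikes: they are no part of the job. What is shaped like the round_nest but orange is not meant. What is shaped like the long_nest but green or red is not meant.

How it is judged:
On the way, in this order (a step that is already met when the one before it is completed fails the run):
1. the round nest's pin is pushed down (value of joint round_pin above 0.004 m), for 0.1 s.
2. the square nest's pin is pushed down (value of joint square_pin above 0.004 m), for 0.1 s.
3. the long nest's pin is pushed down (value of joint long_pin above 0.004 m), for 0.1 s.
At the end, for the whole second after the job is handed in: The pins of the round, square and long nests are each down by more than 4 mm of their 10 mm travel, the cross nest's pin is up (less than 2 mm down), and all four nests stand at rest, level, within 15 mm of where they started; no bystander has moved more than 20 mm (value of joint each of round_pin, square_pin, long_pin above 0.004 m and value of joint cross_pin below 0.002 m and distance of each of round_nest, square_nest, long_nest, cross_nest from where it was at the start of the episode below 0.015 m and distance of each of screwdriver, screw_can, bush, oil_bottle, blue_bin, cup, cover from where it was at the start of the episode below 0.02 m and linear speed of each of round_nest, square_nest, long_nest, cross_nest below 0.02 m/s and angle between each of round_nest, square_nest, long_nest, cross_nest's own z axis and vertical below 0.05 rad); the robot touches nothing.
It fails at once if a pin is pushed out of order (the order is round, square, long) ((value of joint square_pin above 0.003 m and value of joint round_pin below 0.004 m) or (value of joint long_pin above 0.003 m and value of joint any of round_pin, square_pin below 0.004 m)).
It fails at once if the cross nest's pin is pushed (value of joint cross_pin above 0.002 m).
It fails at once if a nest is hit harder than a light push (20 N) (contact force between any of the fingers, the arm and round_nest above 20 N or contact force between any of the fingers, the arm and square_nest above 20 N or contact force between any of the fingers, the arm and long_nest above 20 N or contact force between any of the fingers, the arm and cross_nest above 20 N).
It fails at once if a nest is lifted off the turntable (10 mm), shoved more than 15 mm from its place, or tipped (height (world z) of any of round_nest, square_nest, long_nest, cross_nest above 0.03 m or (distance of any of round_nest, square_nest, long_nest, cross_nest from where it was at the start of the episode above 0.015 m or angle between any of round_nest, square_nest, long_nest, cross_nest's own z axis and vertical above 0.2 rad)).
It fails at once if a bystander is moved more than 20 mm or knocked over (distance of any of screwdriver, screw_can, bush, oil_bottle, blue_bin, cup, cover from where it was at the start of the episode above 0.02 m or angle between any of screw_can, oil_bottle, cup's own z axis and vertical above 0.5 rad).
It also fails if it takes over 48 s, if anything falls off the work surface, if the arm or the gripper's body presses on something with over 40 N, if the wrist force passes 120 N, or if a joint passes its speed limit or range.

## Working session

There is one attempt and no reset: what is moved stays moved. The work goes in short steps, Python scripts to look and compute and a shell command to move; the robot and the scene stay as the last step left them, time stands still between calls to the robot, and variables do not carry over. Pictures are saved under pics/ and viewed, at most 10 in all, crops included, and the job is handed in when it is done.

```bash
mkdir -p pics; python3 - <<'E'
from cell import *
import cv2,numpy as np
o=get_obs();print(o['t'],o['eef_pos'],o['eef_rot'],o['grip_width'],o['force'])
for c in ['top','side']:
    im=grab_frame(c);cv2.imwrite(f'pics/{c}0.png',im[:,:,::-1])
    k=calibration(c);print(c,np.round(k['camera_matrix'],1).tolist(),np.round(k['cam_to_world'],4).tolist(),[x for x in k])
for q in ['round_nest','square_nest','long_nest','cross_nest','round_pin_top','bush']:
    print(q,[(round(d['p'],2),np.round(d['extent'],1).tolist()) for d in search_frame(q,'top')])
E
```

```text
0.0 [0.19250312 0.56794735 0.22149734] [-5.11003080e-01 -3.09931873e+00  3.03708338e-03] 1.0007550134379932 [-0.3357695   0.09720091 -0.20041251]
top [[623.6, 0.0, 322.5], [0.0, 623.6, 234.8], [0.0, 0.0, 1.0]] [[0.0241, 0.9799, -0.1981, 0.2384], [-0.9996, 0.027, 0.0121, -0.0126], [0.0172, 0.1977, 0.9801, 1.5585], [0.0, 0.0, 0.0, 1.0]] ['camera_matrix', 'cam_to_world']
side [[471.6, 0.0, 316.3], [0.0, 471.6, 233.0], [0.0, 0.0, 1.0]] [[0.9211, 0.2709, -0.2797, 0.1988], [-0.3894, 0.6442, -0.6584, -0.7677], [0.0018, 0.7153, 0.6988, 0.8524], [0.0, 0.0, 0.0, 1.0]] ['camera_matrix', 'cam_to_world']
round_nest [(0.9, [449.1, 185.9, 24.8, 28.2]), (0.7, [455.2, 267.1, 29.1, 28.5]), (0.66, [363.7, 198.6, 29.0, 29.9])]
square_nest [(0.83, [287.8, 266.6, 28.8, 29.4])]
long_nest [(0.8, [178.1, 204.4, 35.9, 39.2]), (0.76, [187.4, 268.6, 33.6, 44.9]), (0.75, [271.1, 205.8, 43.5, 35.1]), (0.33, [365.6, 195.7, 4.2, 11.8]), (0.27, [511.9, 215.5, 72.8, 85.7])]
cross_nest [(0.89, [374.5, 260.1, 37.3, 36.9])]
round_pin_top [(0.62, [449.6, 184.1, 6.6, 4.9]), (0.39, [454.9, 266.4, 5.3, 4.3]), (0.37, [367.2, 197.4, 8.4, 9.7])]
bush [(0.5, [330.1, 279.1, 14.1, 16.5])]
```

View pics/top0.png

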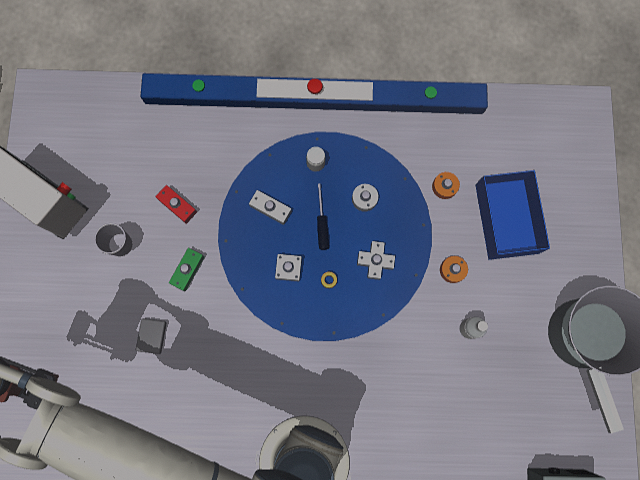

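The plain candidates all stand on the turntable:
- **Round:** the white one at (366,196). The orange ones at (446,185) and (454,268) are look-alikes.
- **Long:** the plain one at (270,206). The red one at (176,203) and green one at (187,269) are look-alikes.
- **Square:** (288,267).
- **Cross:** (376,260), which stays untouched.

I'll enlarge the view to confirm this and measure the pins.

```bash
cat > h.py <<'E'
from cell import *
import cv2,numpy as np
from scipy.spatial.transform import Rotation as R
def ray(K,T,uv,z):
    p=np.array([(uv[0]-K[0,2])/K[0,0],-(uv[1]-K[1,2])/K[1,1],-1.])
    d=T[:3,:3]@p;o=T[:3,3]
    return o+d*(z-o[2])/d[2]
def cam(c,obs=None):
    k=calibration(c);K=np.array(k['camera_matrix'])
    if c!='wrist':return K,np.array(k['cam_to_world'])
    T=np.eye(4);T[:3,:3]=R.from_rotvec(obs['eef_rot']).as_matrix();T[:3,3]=obs['eef_pos']
    return K,T@np.array(k['mount'])
E
python3 - <<'E'
from h import *
im=grab_frame('top')
cv2.imwrite('pics/crop1.png',cv2.resize(im[170:295,235:410],(800,571),interpolation=cv2.INTER_CUBIC)[:,:,::-1])
K,T=cam('top')
for q in ['round_pin_top','square_pin_top','long_pin_top','cross_pin_top']:
    for d in search_frame(q,'top')[:4]:
        e=d['extent'];print(q,round(d['p'],2),np.round(e,1).tolist(),ray(K,T,e[:2],.064).round(4))
K,T=cam('side')
grab_frame('side')
for q in ['round_nest','square_nest','long_nest','cross_nest']:
    for d in search_frame(q,'side')[:4]:
        e=d['extent'];print(q,round(d['p'],2),np.round(e,1).tolist(),ray(K,T,e[:2],.04).round(4))
m=calibration('wrist');print(np.round(m['mount'],3).tolist(),np.round(m['camera_matrix'],0).tolist())
E
```

```text
round_pin_top 0.57 [448.2, 186.1, 5.5, 5.7] [ 0.6731 -0.3414  0.064 ]
round_pin_top 0.48 [454.2, 264.9, 9.8, 4.9] [ 0.4748 -0.3529  0.064 ]
square_pin_top 0.62 [285.7, 265.4, 9.2, 7.9] [0.4627 0.0561 0.064 ]
long_pin_top 0.46 [185.0, 268.8, 11.4, 5.3] [0.4479 0.2982 0.064 ]
round_nest 0.95 [362.1, 369.2, 35.9, 38.5] [ 0.4599 -0.3778  0.04  ]
round_nest 0.74 [450.6, 324.6, 35.0, 37.3] [ 0.6737 -0.3579  0.04  ]
round_nest 0.66 [332.1, 192.8, 7.7, 9.8] [0.6238 0.1242 0.04  ]
round_nest 0.63 [386.4, 259.1, 27.0, 28.9] [ 0.6408 -0.1461  0.04  ]
square_nest 0.78 [284.7, 227.3, 28.6, 28.5] [0.4592 0.0469 0.04  ]
long_nest 0.94 [299.6, 157.1, 23.7, 31.5] [0.6034 0.3119 0.04  ]
long_nest 0.73 [332.4, 200.2, 19.1, 35.2] [0.6119 0.0958 0.04  ]
long_nest 0.65 [251.7, 176.3, 33.3, 21.2] [0.4454 0.278  0.04  ]
cross_nest 0.92 [329.8, 288.5, 36.2, 42.7] [ 0.4833 -0.1748  0.04  ]
[[0.001, 0.967, 0.256, 0.071], [1.0, -0.001, 0.001, 0.001], [0.001, 0.256, -0.967, -0.162], [0.0, 0.0, 0.0, 1.0]] [[431.0, 0.0, 321.0], [0.0, 431.0, 238.0], [0.0, 0.0, 1.0]]
```

View pics/crop1.png

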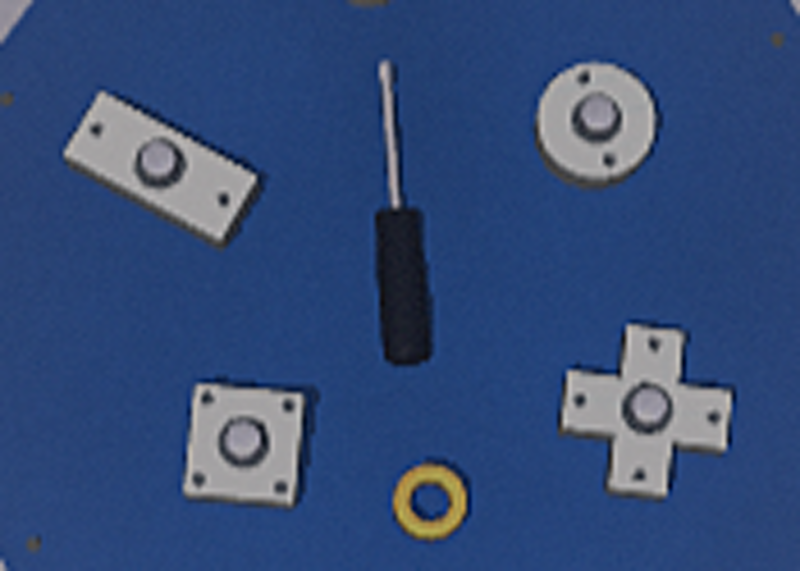

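The crop confirms the plain aluminium nests. In full-image pixels the pins are: round about (365.6,195), square (288,266), long (270,205), cross (376.7,258.5). The screwdriver and brass ring lie between them, well clear of the pins.

```bash
python3 - <<'E'
from h import *
K,T=cam('top');o=get_obs();Rm=R.from_rotvec(o['eef_rot']).as_matrix();print(Rm.round(4).tolist())
for n,c in dict(round=(597,114),square=(243,440),long=(159,161),cross=(648,405)).items():
    uv=[(c[0]+.5)/4.571+234.5,(c[1]+.5)/4.571+169.5]
    p=ray(K,T,uv,.064);print(n,p.round(4),'tool delta',(Rm.T@(p-o['eef_pos'])).round(4))
E
```

```text
[[-0.9471, 0.321, 0.0], [0.321, 0.9471, 0.0], [-0.0, 0.0, -1.0]]
round [ 0.6454 -0.1345  0.064 ] tool delta [-0.6544 -0.5203  0.1587]
square [0.4616 0.0511 0.064 ] tool delta [-0.4208 -0.4035  0.1587]
long [0.6123 0.1017 0.064 ] tool delta [-0.5473 -0.3072  0.1587]
cross [ 0.4862 -0.1634  0.064 ] tool delta [-0.5129 -0.5987  0.1587]
```

```bash
python3 -m handwheel '[[-0.032,-0.026,0,0],[-0.032,-0.026,0,0],[-0.032,-0.026,0,0],[-0.032,-0.026,0,0],[-0.032,-0.026,0,0],[-0.032,-0.026,0,0],[-0.032,-0.026,0,0],[-0.032,-0.026,0,0],[-0.032,-0.026,0,0],[-0.032,-0.026,0,0]]' 0 10
python3 -m handwheel '[[-0.032,-0.026,0,0],[-0.032,-0.026,0,0],[-0.032,-0.026,0,0],[-0.032,-0.026,0,0],[-0.032,-0.026,0,0],[-0.032,-0.026,0,0],[-0.032,-0.026,0,0],[-0.032,-0.026,0,0],[-0.032,-0.026,0.03,0],[-0.032,-0.026,0.03,0]]'
python3 -m handwheel '[[0,0,0,0],[0,0,0,0]]'
cat > look.py <<'E'
from h import *
import sys
o=get_obs();im=grab_frame('wrist');K,T=cam('wrist',o)
cv2.imwrite('pics/'+sys.argv[1]+'.png',im[:,:,::-1])
Rm=R.from_rotvec(o['eef_rot']).as_matrix()
print(o['t'],o['eef_pos'],o['force'],o['joint_positions'],o['grip_width'])
q=sys.argv[2]
for d in search_frame(q+'_pin_top','wrist')[:3]:
    e=d['extent'];p=ray(K,T,e[:2],.064);print('pin',round(d['p'],2),np.round(e,1),p.round(4),'tool',(Rm.T@(p-o['eef_pos'])).round(4))
for d in search_frame(q+'_nest','wrist')[:3]:
    e=d['extent'];p=ray(K,T,e[:2],.05);print('nest',round(d['p'],2),np.round(e,1),p.round(4))
E
python3 look.py w_round round
```

```text
t: 2.15
eef_pos: [0.4128, 0.2181, 0.2229]
eef_rot: [0.511, 3.099, 0.001]
force: [0.9, 0.5, -0.3]
grip_width: 0.006
gripper_force: 0.0
t: 3.4
eef_pos: [0.6327, -0.131, 0.1624]
eef_rot: [0.511, 3.098, -0.0]
force: [0.3, -0.1, 0.6]
grip_width: 0.005
gripper_force: 0.0
t: 3.65
eef_pos: [0.6318, -0.1293, 0.1632]
eef_rot: [0.511, 3.1, 0.001]
force: [-0.3, 0.7, 0.5]
grip_width: 0.007
gripper_force: 0.0
3.65 [ 0.63177817 -0.12927565  0.16320506] [-0.27569516  0.72600025  0.47857596] [-2.54828900e-01  2.08570373e-01  1.20662419e+00  4.56812102e-04
  1.72627502e+00 -1.49867526e+00] 0.006652613725496617
pin 0.96 [321.6 255.5  30.9  33.4] [ 0.6419 -0.1313  0.064 ] tool [-0.0103  0.0013  0.0992]
nest 0.77 [320.4 243.3  95.9  90.6] [ 0.6378 -0.1307  0.05  ]
```

View pics/w_round.png

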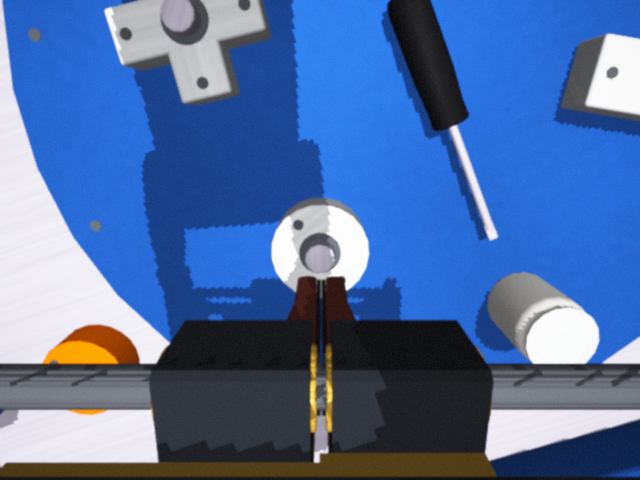

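The wrist view shows the round nest's pin at (321,256), just ahead of the shut fingertips. This is within about 4 mm of the top-camera estimate. I'll descend next.

```bash
python3 -m handwheel '[[-0.0115,0.001,0.02,0],[0,0,0.025,0],[0,0,0.025,0],[0,0,0.015,0],[0,0,0.005,0],[0,0,0,0]]'
python3 look.py w_round2 round
```

```text
t: 4.55
eef_pos: [0.6432, -0.1323, 0.0728]
eef_rot: [0.511, 3.099, -0.0]
force: [0.1, -0.4, -0.1]
grip_width: 0.005
gripper_force: 0.0
4.55 [ 0.64323755 -0.13234544  0.07283838] [ 0.11447179 -0.37562374 -0.07725926] [-2.54719121e-01  2.62964763e-01  1.30408877e+00  1.05389835e-05
  1.57420599e+00 -1.49885979e+00] 0.004989547439443025
pin 0.88 [319.1 271.9  32.4  12.1] [ 0.6333 -0.1288  0.064 ] tool [0.0106 0.0002 0.0088]
pin 0.72 [  3.8 454.7   7.6  28.8] [ 0.6721 -0.2992  0.064 ] tool [-0.0809 -0.1488  0.0089]
pin 0.48 [106.   36.8 190.1  73.6] [ 0.5228 -0.1732  0.064 ] tool [ 0.1009 -0.0773  0.0088]
nest 0.73 [319.8 274.5 139.3 139.2] [ 0.6392 -0.1305  0.05  ]
nest 0.65 [ 40.7 438.4  74.5  53.1] [ 0.6772 -0.2923  0.05  ]
```

View pics/w_round2.png

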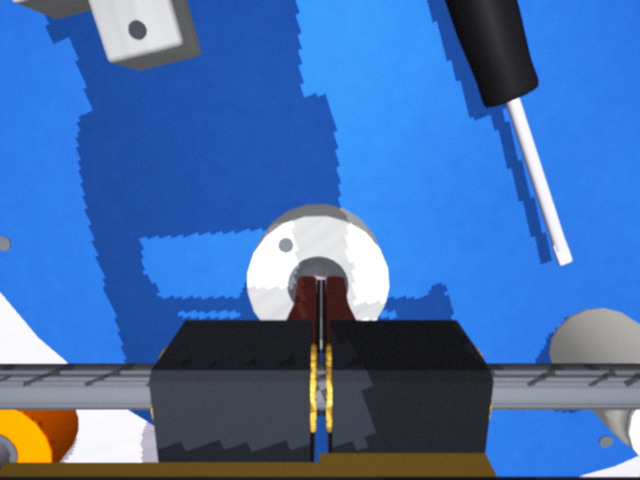

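The shut fingertips, at (320,280), sit over the round nest's pin, centred on the disc at about (319,278). I'll press slowly.

```bash
python3 -m handwheel '[[0,0,0.004,0],[0,0,0.002,0],[0,0,0.002,0],[0,0,0.0015,0]]'; python3 -m handwheel '[[0,0,0.0015,0],[0,0,0.001,0]]'; python3 -m handwheel '[[0,0,0.0015,0],[0,0,0.001,0]]'
```

```text
t: 5.2
eef_pos: [0.643, -0.1324, 0.0635]
eef_rot: [0.511, 3.1, -0.0]
force: [-1.5, 0.7, 3.3]
grip_width: 0.004
gripper_force: 1.5
t: 5.45
eef_pos: [0.643, -0.1324, 0.0609]
eef_rot: [0.511, 3.1, -0.0]
force: [-1.8, 1.1, 2.6]
grip_width: 0.004
gripper_force: 1.5
t: 5.7
eef_pos: [0.643, -0.1324, 0.0581]
eef_rot: [0.511, 3.1, -0.0]
force: [-1.6, 0.3, 2.8]
grip_width: 0.006
gripper_force: 1.5
```

```bash
python3 -m handwheel '[[0,0,0.001,0],[0,0,0.0005,0],[0,0,0,0]]'; python3 -m handwheel '[[0,0,-0.005,0],[0,0,-0.02,0],[0,0,-0.03,0],[0,0,-0.04,0],[0.0255,0.0195,-0.01,0],[0.0255,0.0195,0,0],[0.0255,0.0195,0,0],[0.0255,0.0195,0,0],[0.0255,0.0195,0,0],[0.0255,0.0195,0,0]]';  python3 -m handwheel '[[0.0255,0,0,0],[0.0255,0,0,0],[0.0255,0,0,0],[0,0,0,0],[0,0,0,0]]'; python3 look.py w_sq square
```

```text
t: 6.08
eef_pos: [0.643, -0.1324, 0.0564]
eef_rot: [-0.511, -3.1, 0.0]
force: [-1.7, 0.4, 2.1]
grip_width: 0.006
gripper_force: 1.1
t: 7.32
eef_pos: [0.5354, 0.0284, 0.1635]
eef_rot: [0.511, 3.097, 0.001]
force: [0.1, 0.4, -0.2]
grip_width: 0.006
gripper_force: 0.0
t: 7.95
eef_pos: [0.464, 0.0519, 0.1626]
eef_rot: [0.511, 3.098, 0.0]
force: [-0.8, 0.2, -0.3]
grip_width: 0.006
gripper_force: 0.0
7.95 [0.46400285 0.0518903  0.16262762] [-0.81173338  0.19010139 -0.31803596] [ 3.86089024e-02 -2.76897098e-01  1.68231781e+00 -1.69890545e-04
  1.73420715e+00 -1.20536922e+00] 0.006252667398421006
pin 0.6 [318.6 231.6  32.1  31.9] [0.4588 0.0531 0.064 ] tool [ 0.0055 -0.0005  0.0986]
pin 0.15 [500.8 391.2  34.4  71. ] [0.6066 0.1357 0.064 ] tool [-0.1079  0.125   0.0989]
```

View pics/w_sq.png

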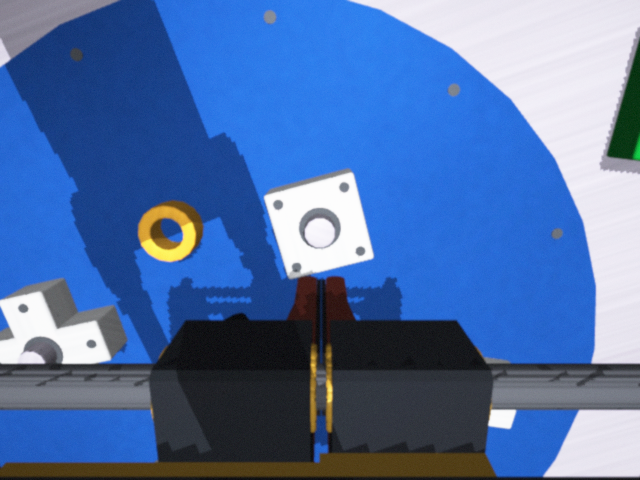

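The square nest's pin shows at (320,231), 4 to 5 mm from under the tip. The cross pin at (38,355) is well clear. I'll descend and press.

```bash
python3 -m handwheel '[[0.004,-0.001,0.02,0],[0,0,0.025,0],[0,0,0.025,0],[0,0,0.015,0],[0,0,0.005,0],[0,0,0,0]]'; python3 -m handwheel '[[0,0,0.004,0],[0,0,0.002,0],[0,0,0.002,0],[0,0,0.0015,0]]'; python3 -m handwheel '[[0,0,0.0015,0],[0,0,0.001,0],[0,0,0.0015,0],[0,0,0.001,0]]'; python3 -m handwheel '[[0,0,0.001,0],[0,0,0,0]]'
```

```text
t: 8.85
eef_pos: [0.4594, 0.0523, 0.072]
eef_rot: [0.511, 3.099, 0.0]
force: [0.1, 0.2, 0.1]
grip_width: 0.006
gripper_force: 0.0
t: 9.35
eef_pos: [0.4593, 0.0524, 0.0627]
eef_rot: [0.511, 3.099, 0.0]
force: [-1.6, 0.3, 3.9]
grip_width: 0.008
gripper_force: 1.6
t: 9.85
eef_pos: [0.4593, 0.0524, 0.0571]
eef_rot: [0.511, 3.099, 0.0]
force: [0.2, 0.7, 3.0]
grip_width: 0.004
gripper_force: 1.5
t: 10.1
eef_pos: [0.4593, 0.0524, 0.056]
eef_rot: [0.511, 3.099, 0.0]
force: [1.3, 0.0, 2.5]
grip_width: 0.006
gripper_force: 0.9
```

```bash
python3 -m handwheel '[[0,0,-0.005,0],[0,0,-0.02,0],[0,0,-0.03,0],[0,0,-0.04,0],[-0.0215,0.016,-0.01,0],[-0.0215,0.016,0,0],[-0.0215,0.016,0,0],[-0.0215,0.016,0,0],[-0.0215,0.016,0,0],[-0.0215,0.016,0,0]]';  python3 -m handwheel '[[0,0,0,0],[0,0,0,0]]'; python3 look.py w_long long
```

```text
t: 11.35
eef_pos: [0.6126, 0.1022, 0.1606]
eef_rot: [-0.511, -3.098, 0.001]
force: [0.5, 0.2, 0.3]
grip_width: 0.005
gripper_force: 0.0
t: 11.6
eef_pos: [0.6114, 0.1017, 0.1608]
eef_rot: [-0.511, -3.098, 0.001]
force: [-0.5, -0.1, 0.5]
grip_width: 0.007
gripper_force: 0.0
11.6 [0.61138696 0.10172424 0.16080264] [-0.4951716  -0.07017234  0.50419084] [ 1.10052951e-01  1.41950507e-01  1.28511992e+00 -1.16767602e-04
  1.71587667e+00 -1.13397738e+00] 0.007326555783768862
pin 0.96 [325.4 237.5  34.1  30.6] [0.6104 0.1059 0.064 ] tool [0.0022 0.0037 0.0968]
nest 0.9 [324.9 230.2 162.6  84.7] [0.6092 0.1061 0.05  ]
nest 0.76 [605.3 109.2  67.6  90.7] [0.592  0.2908 0.05  ]
```

View pics/w_long.png

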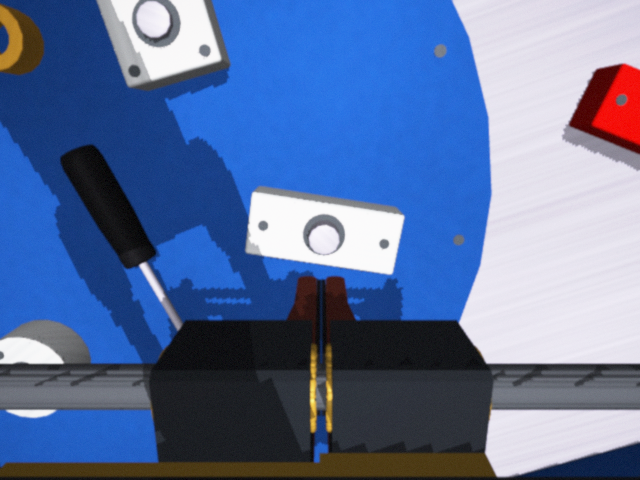

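The long nest's pin is at (325,237) and its body is plain, with the red look-alike far off at (605,110). I'll shift 3 mm sideways, descend and press.

```bash
python3 -m handwheel '[[0.001,0.0025,0.02,0],[0,0,0.025,0],[0,0,0.025,0],[0,0,0.013,0],[0,0,0.005,0],[0,0,0,0]]'; python3 -m handwheel '[[0,0,0.004,0],[0,0,0.002,0],[0,0,0.002,0],[0,0,0.0015,0]]'; python3 -m handwheel '[[0,0,0.0015,0],[0,0,0.001,0],[0,0,0.0015,0],[0,0,0.001,0]]'; python3 -m handwheel '[[0,0,0.001,0],[0,0,0,0]]'
```

```text
t: 12.5
eef_pos: [0.612, 0.1046, 0.0734]
eef_rot: [0.511, 3.099, 0.0]
force: [-0.6, -0.2, -0.3]
grip_width: 0.007
gripper_force: 0.0
t: 13.0
eef_pos: [0.6121, 0.1046, 0.0639]
eef_rot: [0.511, 3.099, 0.0]
force: [-1.3, -0.4, 3.2]
grip_width: 0.009
gripper_force: 1.5
t: 13.5
eef_pos: [0.612, 0.1046, 0.0586]
eef_rot: [0.511, 3.1, 0.0]
force: [-0.8, -0.1, 2.8]
grip_width: 0.008
gripper_force: 1.5
t: 13.75
eef_pos: [0.612, 0.1046, 0.0575]
eef_rot: [0.511, 3.1, 0.0]
force: [0.0, 0.2, 1.7]
grip_width: 0.006
gripper_force: 1.0
```

Next I'll press 1 mm more, retract and check in the side view.

```bash
python3 -m handwheel '[[0,0,0.001,0],[0,0,0,0],[0,0,-0.005,0],[0,0,-0.02,0],[0,0,-0.04,0],[0,0,-0.05,0],[0,0,-0.05,0],[0.03,0.03,0,0],[0,0,0,0]]'; python3 - <<'E'
from h import *
im=grab_frame('side');a=im[160:320,240:430]
cv2.imwrite('pics/side1.png',cv2.resize(a,(712,600),interpolation=cv2.INTER_CUBIC)[:,:,::-1])
o=get_obs();print(o['eef_pos'],o['force'])
E
```

```text
t: 14.88
eef_pos: [0.5928, 0.1446, 0.2244]
eef_rot: [0.506, 3.097, 0.003]
force: [0.2, -0.9, 1.1]
grip_width: 0.005
gripper_force: 0.0
[0.59302989 0.14337983 0.223192  ] [ 0.10532791  0.24092166 -0.45536393]
```

View pics/side1.png

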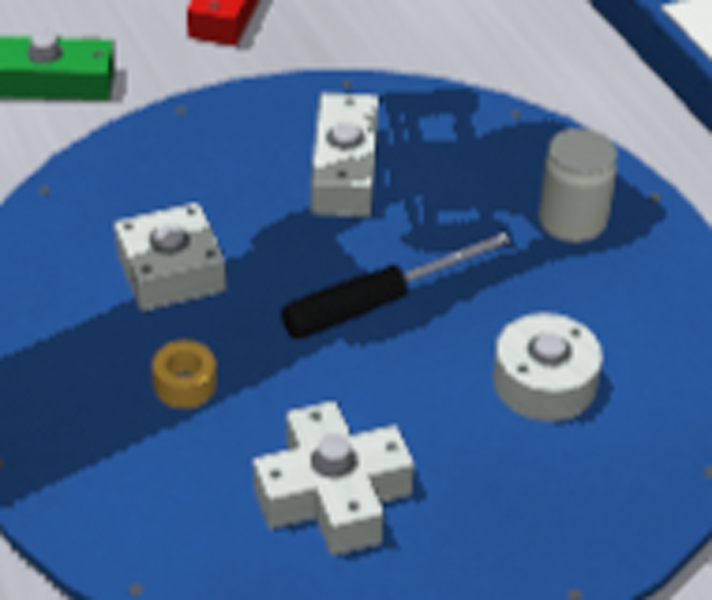

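The side view shows the round (548,348), square (170,238) and long (346,135) pins sunk. The cross pin (333,455) is still up, everything stands in place, and the arm is clear.

```bash
python3 -c "from cell import *; print(finish_job())"
```

```text
the job is handed in; nothing more can be done
None
```

I pushed the round, square and long nest pins down in that order, each about 7 mm by my estimate from the fingertip height. The cross pin was left up, nothing else looked moved, and the job is handed in; it returned no verdict.

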